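# Tug-test a latched tip-box carrier, then invert it

## Task

The tip box in the bench inverter is about to be turned upside down. First, with it still upright, take its carrier by the yellow top bar and tug it firmly straight up (about 15 N), holding the tug for about a second, to confirm that the latch holds; then let go of the bar and turn the crank over the top, away from the robot, to its stop, so that the box ends fully upside down. Let go of the crank, and leave the spare tip box standing on the bench alone.

Things in the scene. Friction and masses are not known exactly. Their poses are not given: they have to be found in the camera images.
- bail_grip (a point): Middle of the yellow top bar (12 mm diameter, 130 mm long) of the steel carrier holding a blue tip box, 100x126x89 mm, in the inverter (grey base, two posts). Axes: y along the bar; upright: z up, x level, away from robot. Bar centre 31 mm above the lid (gap free), 183 mm above bench. The box turns over about a level axis along y, 78 mm below, 105 mm above bench. Starts leaning away 0 to 9 deg.
- crank_grip (a point): Point on the crank's round black handle (12 mm diameter, 64 mm long, along y) at the inverter's right (-y) end, 148 mm along -y from bail_grip, 39 mm out from the arm. Axes as bail_grip. Turning axis: 50 mm to its +x side. Handle starts on the robot's side at axis height (or 9 deg up), goes 180 deg over the top to the far stop. About 3 N moves it; friction keeps it where left.
- carrier (a joint): Lift of the carrier in its latch (red catches), along its z, in m: 0 seated, 0.004 at the end of the latch's play. A spring holds it seated; about 7 N straight up takes it to the end, where the latch stops it firmly. The crank handle turns in a light grip (10 N), so a gripper can stay pointing down all the way round.
- spare_box: Loose spare tip box of the same kind, blue, 100x126x89 mm, standing on the bench to the left (+y) of the inverter, without carrier or bar. A bystander. Origin at the centre of its underside, z up.

How it is judged:
On the way, in this order (a step that is already met when the one before it is completed fails the run):
1. the carrier, upright, is tugged up against its latch (lifted over 2 mm) and held there for 0.3 s (value of joint carrier above 0.002 m and angle between bail_grip's own z axis and vertical below 0.26 rad), for 0.3 s.
2. the box is turned upside down (within 10 degrees), seated in its latch (angle between bail_grip's own z axis and vertical above 2.967 rad and value of joint carrier below 0.0015 m), for 0.2 s.
At the end, for the whole second after the job is handed in: The box in the inverter is upside down within 10 degrees, its carrier seated in the latch (lift under 1.5 mm), and stays so (all of step 2); the robot touches nothing.
It fails at once if the spare tip box is moved more than 20 mm (distance of spare_box from where it was at the start of the episode above 0.02 m).
It also fails if it takes over 51 s, if anything falls off the work surface, if the arm or the gripper's body presses on something with over 40 N, if the wrist force passes 120 N, or if a joint passes its speed limit or range.

## Robot

A 6-joint arm with a two-finger parallel gripper is mounted at the origin on the work surface; the furniture and walls round the work are solid. World frame = base frame: x ahead of the robot, y to its left, z up, the work surface at z = 0. Lengths are in m, angles in rad, forces in N, time in s.
With the tool pointing down it reaches from about 0.35 to 0.775 m from the base axis. Payload 5.5 kg.
Tool frame: the origin (TCP) lies between the finger pads; the fingertips stand 19 mm ahead of it and the grasp point (between the pads) is the TCP; z points along the fingers, y is the line along which they close (so a half turn about z gives the same grasp; the last joint's range is limited). The gripper opens to 85 mm and grips with 20 to 120 N. Pads are 22 mm wide; open, the fingers measure 114 mm over their backs; the gripper's body (76 mm by 85 mm) begins 54 mm behind the grasp point. The pads swing forward as they close: fully open they stand 13 mm farther back than shut.
Start: joints at [1.202, 0.313, 0.046, 1.304, 0, 1.431], TCP at [0.13, 0.56, 0.25] pointing down, gripper open.
Joint ranges: [-2.76, 2.76], [-0.86, 1.69], [-1.03, 1.26], [-2.2, 2.34], [-1.47, 1.5], [-3.14, 3.14]. Speed limits (rad/s): [2.57, 2.57, 3.14, 3.14, 3.14, 3.14].

## Interface

Orientations are given as a unit quaternion [w, x, y, z].
In Python, from workcell import env gives the robot as it stands.
- The arm moves only by the tool carry_out, never from a script. Its argument "increments" is a list that holds one entry, the list of rows, each a list of 6 numbers: the shift along the tool's x, y, z each as a share of 50 cm, from -1 to 1, then the turn, a rotation vector about the tool's x, y, z each as a share of 2 pi rad, from -1 to 1. In form: [[[x, y, z, ax, ay, az], ...]]. A call has 1 to 5 rows; each row is the pose to reach, as a shift and turn from the pose commanded when the call began, along the tool's axes at that moment, turning the shorter way round; what a row does not reach only later rows make up. A row lasts 1/8 s, in which the tool goes at most 62.5 mm and 10.7 degrees, less where a joint would pass 70% of its speed; a pose out of reach is approached as far as the arm can. A call with a number of a shift or a turn outside -1 to 1 is refused whole. A call with a gripper value outside its range is refused whole. "jaw" is the closure, from 0 (fully open) to 1 (shut), set as the call begins (left out, the last holds). The fingers move at their own pace and stop on an object; "squeeze" is the grip in N (left out, the last holds). Time passes only in rows, so rows that repeat a pose let the fingers close. It gives the time, the measured TCP pose, the force, the opening and the grip force at its end, in the units of the state.
- env.get_state(): the state, without advancing time (a new reading comes with each control period).
- env.read_camera(name): name is "scene" or "top" or "wrist"; returns a dict with "frame" (480x640x3 uint8, blue, green, red), "z_map" (480x640 float32, m along the optical axis (not along the pixel's ray), 0 where there is no reading), "intrinsics" (3x3 intrinsics, pixels), "R" (3x3) and "t" (3): a world point X has camera coordinates R X + t; the wrist camera has in their place "T_tool_cam" (4x4, takes a point from camera to tool coordinates, whose origin is the TCP and whose axes are the flange's). Camera axes: x right, y down, z forward; pixel columns grow to the right and rows downward; lengths in m; the calibration is good to about 2 mm. A picture is of the moment at which its call begins: read the wrist's pose just before it.
- env.hand_in(): hands the job in; it is judged then, once.
Trained networks look in the newest picture that a camera, given by its name, has taken for a name from the list of things; names that differ only in an ending like _2 or _b are one class to them, and where a whole thing is asked for, a point or a joint stands for the part that bears it (a point fixed in the world has none). Each returns a list of dicts, best first, with "score" (0 to 1); they miss things now and then, are a little off and sometimes report something else, mostly with a low value. They report only what shows in the picture. A call takes as long as a camera call.
- env.find_in(camera, name): "position" ([x, y, z] in m, in world coordinates, good to about 4 mm: the middle of the surface that is visible of it).
The state is a dict: "clock": time; "joint_pos": joint angles; "qvel": joint speeds; "tau": joint torques, N m; "tcp_pos": TCP position; "orientation": TCP orientation; "wrist_force": force on the tool from outside, world axes, zero at the start; "ft_torque": the same for the moment, N m; "finger_gap": finger opening in m; "grip_force": force on a finger pad.
Only numpy, scipy, OpenCV 4.12 (cv2) and the standard library are available. Lean on these libraries where they do the work, as an engineer would, in place of code of your own. Each camera call takes 0.05 s, during which the arm holds its last target. There are 200 camera calls.

## Working session

There is one attempt and no reset: what is moved stays moved. The work goes in short steps, Python scripts to look and compute and a tool call to move; the robot and the scene stay as the last step left them, time stands still between calls to the robot, and variables do not carry over. Pictures are saved under pics/ and viewed, at most 10 in all, crops included, and the job is handed in when it is done.

Besides the shell and the picture viewer there is one more tool, called after ">>>" as name(argument=value, ...) on one line, values as JSON. carry_out: Moves the arm, as the interface text tells. Its arguments: {"type":"object","properties":{"increments":{"type":"array","items":{"type":"array","items":{"type":"array","items":{"type":"number","minimum":-1,"maximum":1}}}},"jaw":{"type":"number"},"squeeze":{"type":"number"}},"required":["increments"]}

```bash
mkdir -p pics; python3 - <<'E'
from workcell import env
import cv2
s=env.get_state(); print({k:s[k] for k in ('clock','tcp_pos','orientation','wrist_force','finger_gap')})
for c in ('scene','top'):
    p=env.read_camera(c); cv2.imwrite(f'pics/{c}.png',p['frame'])
    for n in ('bail_grip','crank_grip','spare_box','carrier'):
        print(c,n,[(d['position'],round(d['score'],2)) for d in env.find_in(c,n)][:2])
E
```

```text
{'clock': 0.0, 'tcp_pos': array([0.13023559, 0.55954041, 0.24938019]), 'orientation': array([-2.35532577e-04,  1.14141684e-01,  9.93464020e-01, -9.28006573e-04]), 'wrist_force': array([ 0.430064  , -0.02243863,  0.2853721 ]), 'finger_gap': 0.0854552848527002}
scene bail_grip [([0.4336, -0.2367, 0.1424], 0.85)]
scene crank_grip [([0.4354, -0.2431, 0.1227], 0.63)]
scene spare_box [([0.4152, 0.1473, 0.0692], 0.86)]
scene carrier [([0.4336, -0.23, 0.1461], 0.63)]
top bail_grip [([0.4466, -0.2104, 0.1459], 0.86)]
top crank_grip [([0.4454, -0.2133, 0.1497], 0.68)]
top spare_box [([0.42, 0.1886, 0.0879], 0.65)]
top carrier [([0.4443, -0.207, 0.152], 0.65)]
```

```bash
python3 -c "
import cv2,numpy as np
a=[cv2.resize(cv2.imread(f'pics/{c}.png'),(800,600)) for c in('scene','top')]
cv2.imwrite('pics/s1.png',a[0]);cv2.imwrite('pics/t1.png',a[1])"
```

```text
(no output)
```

View pics/scene.png

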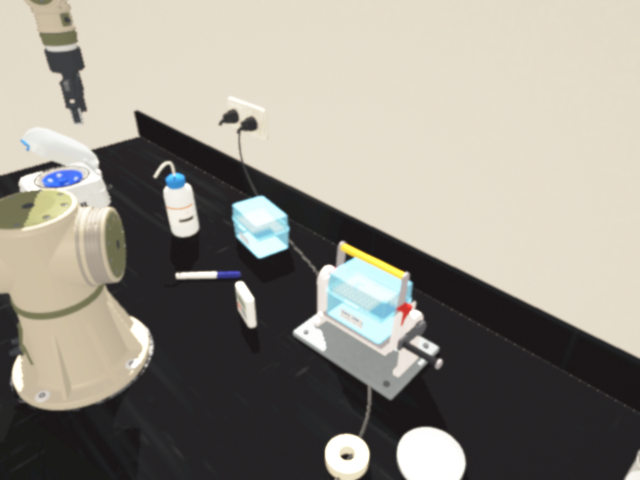

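View pics/top.png

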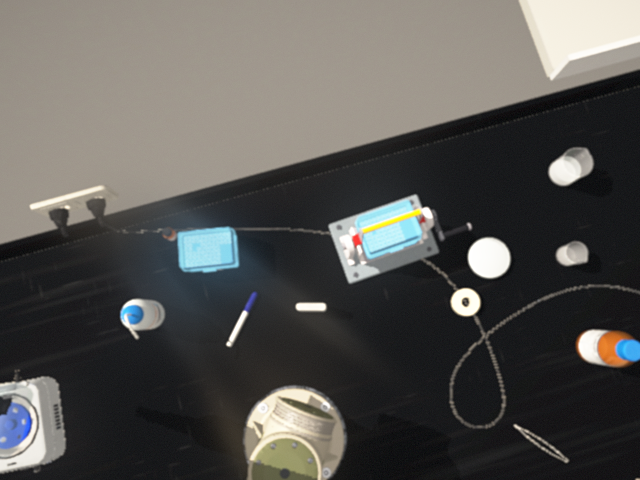

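The bar shows in scene at (340–405, 245–275) and in top at (362–428, 208–230). The crank handle shows in top at (440–472, 226–238) and the spare box at (208, 250), well clear. Next I segment the bar and handle in 3D.

```bash
cat > h.py <<'E'
import numpy as np, cv2
from workcell import env
def cloud(p,T=None):
    K=p['intrinsics'];z=p['z_map'];v,u=np.mgrid[:480,:640]
    c=np.stack([(u-K[0,2])/K[0,0]*z,(v-K[1,2])/K[1,1]*z,z],-1)
    if T is not None: return c@T[:3,:3].T+T[:3,3]
    return (c-p['t'])@p['R']
def yellow(f):
    h=cv2.cvtColor(f,cv2.COLOR_BGR2HSV)
    return (abs(h[...,0].astype(int)-26)<7)&(h[...,1]>150)&(h[...,2]>110)
def line(P):
    m=np.median(P,0);P=P[np.linalg.norm(P-m,axis=1)<.09];m=P.mean(0)
    d=np.linalg.svd(P-m)[2][0]; d*=np.sign(d[1]) ;t=(P-m)@d
    return m+d*(t.min()+t.max())/2,d,t.max()-t.min(),len(P)
E
python3 - <<'E'
from h import *
ims=[]
for c,(u0,u1,v0,v1) in (('scene',(280,460,220,400)),('top',(320,500,170,290))):
    p=env.read_camera(c);X=cloud(p);m=yellow(p['frame'])&(p['z_map']>0)
    m[:v0]=0;m[v1:]=0;m[:,:u0]=0;m[:,u1:]=0
    print(c,'bar',line(X[m]))
    # handle: points beyond right post
    ctr,d,_,_=line(X[m]); a=(X-ctr)@d; e=np.array([d[1],-d[0],0]); b=(X-ctr)@e
    h=(p['z_map']>0)&(a<-.105)&(a>-.20)&(abs(b)<.12)&(X[...,2]>.06)&(X[...,2]<.22)
    print('handle',h.sum()); Q=X[h]
    for r in range(-200,-104,10):
        k=(a[h]*1000>=r)&(a[h]*1000<r+10)
        if k.any(): print(r,k.sum(),Q[k].mean(0).round(4),'b',b[h][k].mean().round(3),'z',Q[k][:,2].min().round(3),Q[k][:,2].max().round(3))
    print('cam',(-p['R'].T@p['t']).round(3))
    ims.append(cv2.resize(p['frame'][v0:v0+150,u0:u0+200],(400,300) ,interpolation=2))
cv2.imwrite('pics/crop.png',np.hstack(ims))
E
```

```text
scene bar (array([ 0.45472004, -0.21115645,  0.18607552]), array([-0.32245856,  0.9465245 , -0.01057612]), np.float64(0.1185279989720125), 240)
handle 659
-180 47 [ 0.4586 -0.3937  0.1112] b -0.055 z 0.101 0.117
-170 52 [ 0.4552 -0.3862  0.1126] b -0.056 z 0.107 0.117
-160 56 [ 0.4515 -0.3768  0.1125] b -0.056 z 0.106 0.117
-150 51 [ 0.4486 -0.3668  0.1125] b -0.056 z 0.106 0.117
-140 46 [ 0.4456 -0.3577  0.1121] b -0.056 z 0.105 0.116
-130 50 [ 0.4424 -0.3486  0.1125] b -0.056 z 0.106 0.116
-120 203 [ 0.4641 -0.3274  0.1097] b -0.029 z 0.096 0.12
-110 154 [ 0.456  -0.3256  0.1146] b -0.036 z 0.096 0.121
cam [ 0.057 -0.756  0.664]
top bar (array([ 0.45691995, -0.21402052,  0.18747747]), array([-3.15514753e-01,  9.48920665e-01, -1.07811897e-04]), np.float64(0.12366967953318214), 218)
handle 198
-180 6 [ 0.4565 -0.3942  0.1137] b -0.057 z 0.109 0.118
-170 28 [ 0.4564 -0.3881  0.1138] b -0.055 z 0.108 0.119
-160 22 [ 0.4528 -0.3787  0.1133] b -0.056 z 0.107 0.118
-150 24 [ 0.4506 -0.3694  0.1135] b -0.055 z 0.109 0.118
-140 25 [ 0.4472 -0.3599  0.1133] b -0.055 z 0.109 0.118
-130 26 [ 0.4436 -0.3501  0.113 ] b -0.056 z 0.109 0.118
-120 24 [ 0.4406 -0.3405  0.1123] b -0.055 z 0.107 0.116
-110 43 [ 0.464  -0.3244  0.1166] b -0.028 z 0.111 0.122
cam [ 0.237 -0.074  1.307]
```

View pics/crop.png

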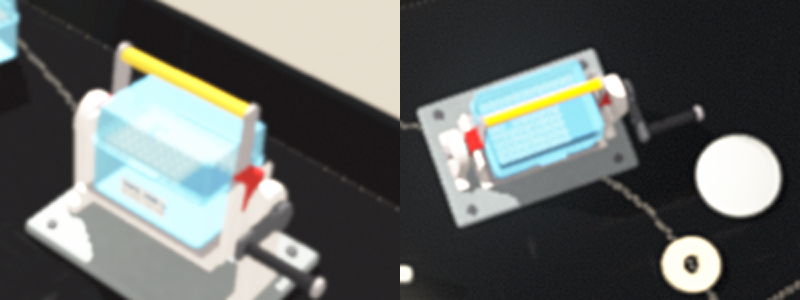

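The crop confirms it: yellow bar at its upper ends, handle at the lower right, tilted slightly up, bar leaning away. Bar centre ≈ (0.456, −0.212, 0.183), yaw 0.326, lean ≈ 7°. Next I work out the move numbers and check the back wall's clearance.

```bash
cat >> h.py <<'E'
from scipy.spatial.transform import Rotation as Ro
E0=np.array([.947,.321,0]);D0=np.array([-.321,.947,0])
def R_(q): return Ro.from_quat([*q[1:],q[0]])
def row(s,pos,yaw=.326):
    R=R_(s['orientation']).as_matrix()
    y=np.array([np.cos(yaw),np.sin(yaw),0]);z=np.array([0,0,-1.]);T=np.stack([np.cross(y,z),y,z],1)
    return np.r_[R.T@(np.array(pos)-s['tcp_pos'])/.5,Ro.from_matrix(R.T@T).as_rotvec()/2/np.pi].round(4).tolist()
E
python3 - <<'E'
from h import *
s=env.get_state()
print(row(s,[.42,.22,.30]))
p=env.read_camera('top');X=cloud(p);b=(X-[.456,-.212,.183])@E0;a=(X-[.456,-.212,.183])@D0
for lo in range(50,260,15):
    k=(p['z_map']>0)&(b*1000>lo)&(b*1000<lo+15)&(a<.08)&(a>-.25); print(lo,k.sum(),X[k][:,2].max().round(3) if k.any() else '')
E
```

```text
[-0.7183, -0.531, -0.0994, 0.0, -0.0, 0.1617]
50 1738 0.721
65 1935 0.722
80 1707 0.722
95 1250 0.722
110 895 0.72
125 797 0.7
140 797 0.007
155 803 0.009
170 1530 0.096
185 4394 0.57
200 15990 0.668
215 4662 0.683
230 0 
245 0
```

```bash
python3 - <<'E'
from h import *
p=env.read_camera('top');X=cloud(p);k=(p['z_map']>0)&(X[...,2]>.3)
v,u=np.nonzero(k)
k2=k&(np.arange(640)[None]>400)
Q=X[k2];print(len(Q),Q.min(0),Q.max(0))
for n,m in(('z>.65',Q[:,2]>.65),('lower',Q[:,2]<.6)):print(n,Q[m].min(0),Q[m].max(0))
E
```

```text
17577 [ 0.51689257 -0.49782092  0.30000362] [ 0.75187519 -0.18196293  0.75568509]
z>.65 [ 0.51689257 -0.44405774  0.69772266] [ 0.62135529 -0.31106835  0.75568509]
lower [ 0.66838659 -0.49782092  0.30000362] [ 0.75187519 -0.18656348  0.59995866]
```

>>> carry_out(increments=[[[-0.7183,-0.531,-0.0994,0,0,0.1617],[-0.7183,-0.531,-0.0994,0,0,0.1617],[-0.7183,-0.531,-0.0994,0,0,0.1617],[-0.7183,-0.531,-0.0994,0,0,0.1617],[-0.7183,-0.531,-0.0994,0,0,0.1617]]], jaw=0.3)

```text
clock: 1.32
tcp_pos: [0.3328, 0.3221, 0.2854]
orientation: [0.0, 0.553, 0.833, 0.001]
wrist_force: [1.1, 0.8, -0.2]
finger_gap: 0.06
grip_force: 0.0
```

```bash
python3 - <<'E'
from h import *
s=env.get_state()
print(s['joint_pos'],row(s,[.40,.10,.28]),row(s,[.456,-.212,.25]))
p=env.read_camera('scene');K=p['intrinsics']
for z in (.25,.35,.45,.55,.65,.7):
  for xy in ((.52,-.31),(.52,-.40),(.6,-.44)):
    c=p['R']@np.array([*xy,z])+p['t'];q=K@c/c[2]; u,v=q[:2].round().astype(int)
    print(z,xy,u,v,c[2].round(3),p['z_map'][v,u] if 0<=u<640 and 0<=v<480 else '-')
E
```

```text
[ 5.95303805e-01  8.61450933e-02 -1.52233787e-01  1.33118513e+00
  4.67597628e-05  1.76741466e+00] [-0.4614, -0.0486, 0.0106, 0.0002, -0.0001, 0.0116] [-1.08, -0.1877, 0.0703, 0.0002, -0.0001, 0.0116]
0.25 (0.52, -0.31) 445 246 0.744 0.9769001
0.25 (0.52, -0.4) 490 279 0.679 0.93119437
0.25 (0.6, -0.44) 554 277 0.683 0.8343194
0.35 (0.52, -0.31) 455 186 0.688 0.90718883
0.35 (0.52, -0.4) 505 215 0.623 0.85387385
0.35 (0.6, -0.44) 575 213 0.627 0.7666719
0.45 (0.52, -0.31) 467 115 0.632 0.8355103
0.45 (0.52, -0.4) 523 138 0.567 0.7793551
0.45 (0.6, -0.44) 600 137 0.572 0.697226
0.55 (0.52, -0.31) 481 30 0.577 0.7571574
0.55 (0.52, -0.4) 545 46 0.512 0.7054978
0.55 (0.6, -0.44) 630 45 0.516 0.6311162
0.65 (0.52, -0.31) 499 -73 0.521 -
0.65 (0.52, -0.4) 572 -70 0.456 -
0.65 (0.6, -0.44) 667 -70 0.46 -
0.7 (0.52, -0.31) 509 -133 0.493 -
0.7 (0.52, -0.4) 589 -139 0.428 -
0.7 (0.6, -0.44) 689 -138 0.433 -
```

>>> carry_out(increments=[[[-0.125,-0.02,0.003,0,0,0.0116],[-0.25,-0.03,0.006,0,0,0.0116],[-0.375,-0.04,0.01,0,0,0.0116],[-0.5,-0.055,0.015,0,0,0.0116],[-0.62,-0.075,0.02,0,0,0.0116]]], jaw=0.3)

```text
clock: 2.0
tcp_pos: [0.4198, 0.022, 0.2751]
orientation: [0.001, 0.581, 0.814, 0.0]
wrist_force: [0.1, 0.3, -0.7]
finger_gap: 0.0597
grip_force: 0.0
```

```bash
python3 -c "
from h import *
s=env.get_state();print(s['tcp_pos'],row(s,[.456,-.212,.26]))"
```

```text
[0.41978885 0.02199757 0.27514815] [-0.466, -0.084, 0.0304, 0.0002, 0.0001, 0.0009]
```

>>> carry_out(increments=[[[-0.12,-0.021,0.008,0,0,0.0009],[-0.24,-0.042,0.016,0,0,0.0009],[-0.35,-0.063,0.023,0,0,0.0009],[-0.45,-0.082,0.03,0,0,0.0009],[-0.455,-0.083,0.03,0,0,0.0009]]], jaw=0.3)

```text
clock: 2.62
tcp_pos: [0.4543, -0.2077, 0.2591]
orientation: [-0.0, 0.585, 0.811, -0.0]
wrist_force: [-0.6, 0.5, 0.2]
finger_gap: 0.0597
grip_force: 0.0
```

>>> carry_out(increments=[[[0,0,0,0,0,0],[0,0,0,0,0,0]]])

```text
clock: 2.88
tcp_pos: [0.454, -0.2033, 0.2601]
orientation: [-0.0, 0.582, 0.813, 0.0]
wrist_force: [0.6, 0.2, 0.0]
finger_gap: 0.0601
grip_force: 0.0
```

```bash
python3 - <<'E'
from h import *
s=env.get_state();p=env.read_camera('wrist');T=p['T_tool_cam']
X=cloud(p,T);X=X@R_(s['orientation']).as_matrix().T+s['tcp_pos']
m=yellow(p['frame'])&(p['z_map']>0)
print(s['tcp_pos'],line(X[m]),X[m].max(0)); cv2.imwrite('pics/w1.png',p['frame'])
print(row(s,[.456,-.212,.183]),s['wrist_force'],s['joint_pos'])
E
```

```text
[ 0.45400746 -0.20331499  0.26008773] (array([ 0.45899618, -0.21260206,  0.18784004]), array([-3.15023373e-01,  9.49083685e-01,  6.57957921e-04]), np.float64(0.12597928161270452), 3117) [ 0.48316016 -0.15173067  0.19039092]
[-0.0178, -0.0018, 0.1542, 0.0, -0.0, 0.0003] [0.59686003 0.21325302 0.04628819] [-5.82756775e-01  1.60037468e-01 -1.28658375e-01  1.28220851e+00
  3.39042227e-04  6.60465696e-01]
```

View pics/w1.png

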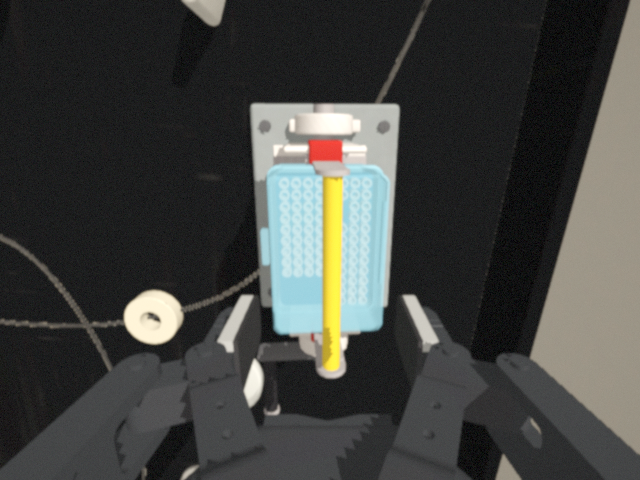

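The wrist view shows the bar at (330, 175–370) centred between the fingers, so I descend and grip.

>>> carry_out(increments=[[[-0.019,0.002,0.06,0,0,0],[-0.019,0.002,0.11,0,0,0],[-0.019,0.002,0.152,0,0,0],[-0.019,0.002,0.152,0,0,0],[-0.019,0.002,0.152,0,0,0]]])

```text
clock: 3.55
tcp_pos: [0.4586, -0.2129, 0.1849]
orientation: [0.001, 0.583, 0.813, 0.0]
wrist_force: [0.0, 0.1, 0.2]
finger_gap: 0.06
grip_force: 0.0
```

>>> carry_out(increments=[[[0,0,0,0,0,0],[0,0,0,0,0,0],[0,0,0,0,0,0],[0,0,0,0,0,0],[0,0,0,0,0,0]]], jaw=1, squeeze=60)

```text
clock: 4.18
tcp_pos: [0.4585, -0.2135, 0.1845]
orientation: [0.001, 0.583, 0.812, 0.0]
wrist_force: [-0.6, 0.3, 6.1]
finger_gap: 0.0101
grip_force: 58.5
```

>>> carry_out(increments=[[[0,0,-0.005,0,0,0],[0,0,-0.01,0,0,0],[0,0,-0.01,0,0,0]]])

```text
clock: 4.55
tcp_pos: [0.4582, -0.2135, 0.1884]
orientation: [-0.0, 0.583, 0.812, -0.0]
wrist_force: [2.5, -2.5, -6.1]
finger_gap: 0.0099
grip_force: 58.3
```

>>> carry_out(increments=[[[0,0,-0.002,0,0,0],[0,0,-0.004,0,0,0],[0,0,-0.004,0,0,0]]])

```text
clock: 4.92
tcp_pos: [0.4575, -0.2137, 0.1889]
orientation: [-0.001, 0.583, 0.812, -0.001]
wrist_force: [4.6, -5.8, -18.4]
finger_gap: 0.0096
grip_force: 58.6
```

>>> carry_out(increments=[[[0,0,0.001,0,0,0],[0,0,0.001,0,0,0],[0,0,0.001,0,0,0],[0,0,0.001,0,0,0],[0,0,0.001,0,0,0]]])

```text
clock: 5.55
tcp_pos: [0.4575, -0.2137, 0.1889]
orientation: [-0.001, 0.583, 0.812, -0.001]
wrist_force: [3.8, -4.8, -13.9]
finger_gap: 0.0098
grip_force: 59.0
```

>>> carry_out(increments=[[[0,0,0,0,0,0],[0,0,0,0,0,0],[0,0,0,0,0,0],[0,0,0,0,0,0],[0,0,0,0,0,0]]])

```text
clock: 6.18
tcp_pos: [0.4575, -0.2137, 0.1889]
orientation: [-0.001, 0.583, 0.812, -0.001]
wrist_force: [2.9, -5.9, -13.3]
finger_gap: 0.01
grip_force: 59.0
```

Tug held for over a second at about 14–18 N. I lower it to seated, release and rise.

>>> carry_out(increments=[[[0,0,0.007,0,0,0],[0,0,0.013,0,0,0],[0,0,0.013,0,0,0]]])

```text
clock: 6.55
tcp_pos: [0.4582, -0.2135, 0.1846]
orientation: [0.001, 0.583, 0.812, -0.0]
wrist_force: [-0.9, -3.0, -0.2]
finger_gap: 0.01
grip_force: 60.4
```

>>> carry_out(increments=[[[0,0,0,0,0,0],[0,0,0,0,0,0],[0,0,0,0,0,0],[0,0,0,0,0,0]]], jaw=0.3)

```text
clock: 7.05
tcp_pos: [0.4581, -0.2131, 0.1838]
orientation: [-0.0, 0.583, 0.813, 0.0]
wrist_force: [-0.0, 0.9, -0.2]
finger_gap: 0.0596
grip_force: 0.0
```

>>> carry_out(increments=[[[0,0,-0.05,0,0,0],[0,0,-0.12,0,0,0],[0,0,-0.12,0,0,0],[0,0,-0.12,0,0,0]]])

```text
clock: 7.55
tcp_pos: [0.458, -0.2132, 0.2434]
orientation: [-0.0, 0.583, 0.812, 0.0]
wrist_force: [-0.1, -0.5, -0.7]
finger_gap: 0.0597
grip_force: 0.0
```

```bash
python3 - <<'E'
from h import *
for c in ('top','scene'):
    p=env.read_camera(c);X=cloud(p);C=np.array([.458,-.212,.183])
    a=(X-C)@D0;b=(X-C)@E0
    h=(p['z_map']>0)&(a<-.133)&(a>-.175)&(abs(b)<.1)&(X[...,2]>.06)&(X[...,2]<.17)
    Q=X[h];print(c,h.sum(),Q.mean(0),'b',np.percentile(b[h],[2,50,98]).round(4),'z',np.percentile(Q[:,2],[2,50,98]).round(4))
s=env.get_state();p=env.read_camera('wrist');X=cloud(p,p['T_tool_cam'])@R_(s['orientation']).as_matrix().T+s['tcp_pos']
a=(X-C)@D0;b=(X-C)@E0
h=(p['z_map']>0)&(a<-.123)&(a>-.19)&(b<.0)&(b>-.1)&(X[...,2]>.09)&(X[...,2]<.15)
Q=X[h];print('w',h.sum(),Q.mean(0) if len(Q) else '','b',np.percentile(b[h],[2,50,98]).round(4),'z',np.percentile(Q[:,2],[2,50,98]).round(4),'a',np.percentile(a[h],[2,98]))
m=yellow(p['frame'])&(p['z_map']>0);print(line(X[m]))
C2=np.array([.458,-.212,0])-.150*D0-.057*E0; print(s['tcp_pos'],C2,row(s,[C2[0],C2[1],.111]))
E
```

```text
top 103 [ 0.45228445 -0.37610215  0.11196507] b [-0.0636 -0.0583 -0.0515] z [0.1054 0.1119 0.1177]
scene 233 [ 0.45237349 -0.3779421   0.11117694] b [-0.0632 -0.0593 -0.0512] z [0.1042 0.1121 0.1153]
w 594 [ 0.45250801 -0.36804134  0.11227968] b [-0.0619 -0.055  -0.0501] z [0.1077 0.1127 0.1146] a [-0.17026341 -0.12357583]
(array([ 0.45743489, -0.21316103,  0.18786186]), array([-3.15045274e-01,  9.49076590e-01, -3.19453990e-04]), np.float64(0.1268188322656868), 3931)
[ 0.45757365 -0.21293592  0.24270231] [ 0.452171 -0.372347  0.      ] [-0.299, -0.112, 0.263, -0.0002, -0.0003, -0.0]
```

>>> carry_out(increments=[[[-0.1,-0.04,0,0,0,0],[-0.2,-0.08,0,0,0,0],[-0.299,-0.112,0,0,0,0],[-0.299,-0.112,0.03,0,0,0],[-0.299,-0.112,0.06,0,0,0]]])

```text
clock: 8.32
tcp_pos: [0.4523, -0.3722, 0.2119]
orientation: [-0.001, 0.583, 0.812, 0.0]
wrist_force: [-0.9, 0.3, -0.2]
finger_gap: 0.0601
grip_force: 0.0
```

```bash
python3 - <<'E'
from h import *
s=env.get_state();p=env.read_camera('wrist');X=cloud(p,p['T_tool_cam'])@R_(s['orientation']).as_matrix().T+s['tcp_pos']
C=np.array([.458,-.212,.183])
a=(X-C)@D0;b=(X-C)@E0
h=(p['z_map']>0)&(a<-.125)&(a>-.19)&(b<-.03)&(b>-.09)&(X[...,2]>.09)&(X[...,2]<.13)
Q=X[h];print('w',h.sum(),Q.mean(0) if len(Q) else '','b',np.percentile(b[h],[2,50,98]).round(4),'z',np.percentile(Q[:,2],[2,50,98]).round(4),'a',np.percentile(a[h],[2,98]))
print(s['tcp_pos'],row(s,[.452,-.372,.110],.322)); cv2.imwrite('pics/w2.png',p['frame'])
E
```

```text
w 1203 [ 0.45286953 -0.37120193  0.11267996] b [-0.0618 -0.0559 -0.0503] z [0.1085 0.113  0.1151] a [-0.17213695 -0.12585207]
[ 0.45230575 -0.37219732  0.21191747] [0.0, -0.0003, 0.2038, -0.0001, -0.0004, 0.0005]
```

View pics/w2.png

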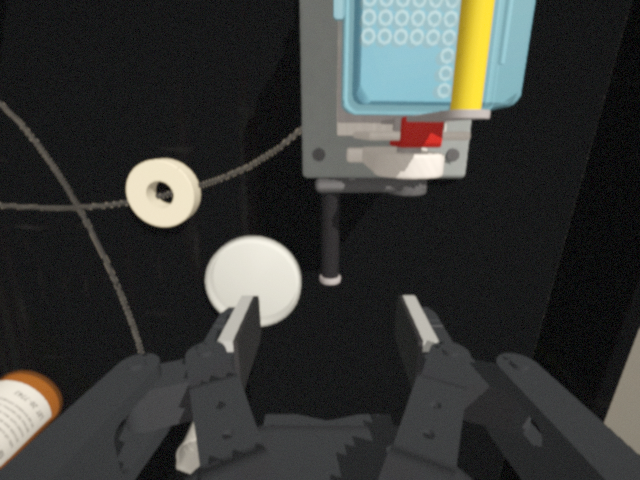

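The handle at (330, 190–282) is centred between the fingers. I descend and grip lightly.

>>> carry_out(increments=[[[0,0.001,0.08,0,0,0],[0,0.001,0.15,0,0,0],[0,0.001,0.203,0,0,0],[0,0.001,0.203,0,0,0],[0,0.001,0.203,0,0,0]]])

```text
clock: 9.0
tcp_pos: [0.4539, -0.3721, 0.1133]
orientation: [0.0, 0.583, 0.813, -0.0]
wrist_force: [-0.2, 0.1, -0.6]
finger_gap: 0.0597
grip_force: 0.0
```

>>> carry_out(increments=[[[0,0,0,0,0,0],[0,0,0,0,0,0],[0,0,0,0,0,0],[0,0,0,0,0,0],[0,0,0,0,0,0]]], jaw=1, squeeze=20)

```text
clock: 9.62
tcp_pos: [0.4541, -0.3729, 0.1129]
orientation: [0.001, 0.583, 0.813, 0.0]
wrist_force: [3.1, 0.6, 2.9]
finger_gap: 0.0109
grip_force: 22.0
```

```bash
python3 - <<'E'
from h import *
s=env.get_state();P=s['tcp_pos'];print(P,s['wrist_force'])
R=R_(s['orientation']).as_matrix()
e=np.array([.949,.315,0])
A=np.r_[np.array([.452,-.372])+.0497*e[:2],.105]
r=P-A;th0=np.arctan2(r[2],-r@e);rad=np.hypot(r[2],r@e);print('th0',np.degrees(th0),rad)
for th in np.radians(np.r_[np.degrees(th0),np.arange(15,181,11)]):
    Q=P*1; d=-.05*np.cos(th)*e+.05*np.sin(th)*np.array([0,0,1]); d0=-.05*np.cos(th0)*e+.05*np.sin(th0)*np.array([0,0,1])
    print(round(np.degrees(th)),(R.T@(d-d0)/.5).round(4))
E
```

```text
[ 0.45405808 -0.37292726  0.11285776] [3.05022244 0.63826584 2.85552151]
th0 9.291282635269935 0.04866884564384812
9 [-0.  0. -0.]
15 [-0.      0.0021 -0.0097]
26 [-0.0001  0.0088 -0.0277]
37 [-0.0001  0.0189 -0.044 ]
48 [-0.0002  0.0318 -0.0581]
59 [-0.0003  0.0473 -0.0695]
70 [-0.0004  0.0646 -0.0777]
81 [-0.0005  0.0831 -0.0825]
92 [-0.0007  0.1023 -0.0837]
103 [-0.0008  0.1213 -0.0811]
114 [-0.0009  0.1394 -0.075 ]
125 [-0.0009  0.1561 -0.0656]
136 [-0.001   0.1707 -0.0531]
147 [-0.0011  0.1826 -0.0381]
158 [-0.0011  0.1914 -0.0211]
169 [-0.0011  0.1968 -0.0027]
180 [-0.0011  0.1986  0.0164]
```

>>> carry_out(increments=[[[0,0.0005,-0.005,0,0,0],[0,0.002,-0.0097,0,0,0],[0,0.005,-0.019,0,0,0],[0,0.0088,-0.0277,0,0,0],[0,0.0136,-0.036,0,0,0]]])

```text
clock: 10.25
tcp_pos: [0.4574, -0.3718, 0.1299]
orientation: [-0.002, 0.584, 0.812, -0.003]
wrist_force: [-6.6, -6.8, -3.3]
finger_gap: 0.0111
grip_force: 20.8
```

>>> carry_out(increments=[[[0,0.0053,-0.008,0,0,0],[0,0.0115,-0.0152,0,0,0],[0,0.0182,-0.0221,0,0,0],[0,0.0255,-0.028,0,0,0],[0,0.0337,-0.0335,0,0,0]]])

```text
clock: 10.88
tcp_pos: [0.468, -0.3683, 0.1487]
orientation: [-0.004, 0.585, 0.811, -0.008]
wrist_force: [-28.0, -9.8, 17.0]
finger_gap: 0.011
grip_force: 22.6
```

>>> carry_out(increments=[[[0,0.0085,-0.0044,0,0,0],[0,0.0173,-0.0082,0,0,0],[0,0.0265,-0.011,0,0,0],[0,0.0358,-0.013,0,0,0],[0,0.0455,-0.014,0,0,0]]])

```text
clock: 11.5
tcp_pos: [0.495, -0.3601, 0.1603]
orientation: [0.001, 0.584, 0.812, -0.003]
wrist_force: [-11.4, 0.7, 27.0]
finger_gap: 0.011
grip_force: 24.3
```

```bash
python3 - <<'E'
from h import *
s=env.get_state();P=s['tcp_pos']
e=np.array([.949,.315,0]);A=np.r_[np.array([.452,-.372])+.0497*e[:2],.105]
r=P-A;print('th',np.degrees(np.arctan2(r[2],-r@e)),np.hypot(r[2],r@e),r@e,r[2],s['wrist_force'],s['ft_torque'])
p=env.read_camera('scene');cv2.imwrite('pics/s2.png',cv2.resize(p['frame'][200:400,270:500],None,fx=2,fy=2))
E
```

```text
th 84.67664700595539 0.05554706178015777 -0.005153457746954654 0.05530748543966736 [-11.40357465   0.68027802  27.00180642] [ 0.02219114  2.3954655  -0.01399877]
```

View pics/s2.png

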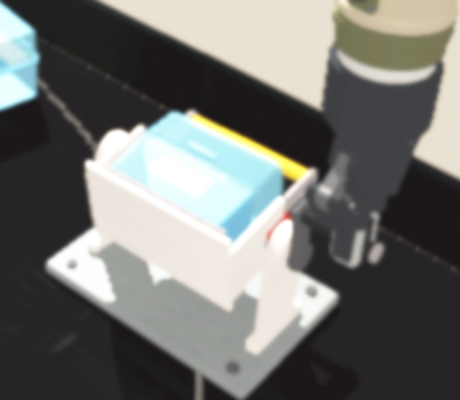

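The box is at about 90°, with the yellow bar on the far side at (190–310, 115–175). The upward 27 N means my commanded arc sits about 8 mm too low, because the handle is gripped a little below the TCP. I correct the arc.

>>> carry_out(increments=[[[0,0.002,-0.016,0,0,0],[0,0.0085,-0.0162,0,0,0],[0,0.0258,-0.014,0,0,0],[0,0.0424,-0.009,0,0,0],[0,0.058,-0.001,0,0,0]]])

```text
clock: 12.18
tcp_pos: [0.5228, -0.3498, 0.1558]
orientation: [-0.001, 0.584, 0.812, -0.002]
wrist_force: [-4.9, -2.6, 4.2]
finger_gap: 0.0111
grip_force: 22.3
```

>>> carry_out(increments=[[[0,0.014,0.0104,0,0,0],[0,0.0258,0.0232,0,0,0],[0,0.0352,0.0378,0,0,0],[0,0.041,0.0506,0,0,0],[0,0.0448,0.064,0,0,0]]])

```text
clock: 12.8
tcp_pos: [0.5459, -0.3421, 0.1244]
orientation: [0.001, 0.583, 0.812, -0.001]
wrist_force: [-0.5, -0.2, 7.0]
finger_gap: 0.0109
grip_force: 24.6
```

>>> carry_out(increments=[[[0,0.0015,0.008,0,0,0],[0,0.002,0.016,0,0,0],[0,0.002,0.023,0,0,0],[0,0.0015,0.03,0,0,0],[0,0.0015,0.03,0,0,0]]])

```text
clock: 13.42
tcp_pos: [0.5486, -0.3412, 0.1095]
orientation: [0.002, 0.583, 0.813, 0.001]
wrist_force: [5.6, 1.9, 2.8]
finger_gap: 0.0109
grip_force: 25.2
```

>>> carry_out(increments=[[[0,0,0.005,0,0,0],[0,0,0.01,0,0,0],[0,0,0.01,0,0,0]]])

```text
clock: 13.8
tcp_pos: [0.5488, -0.3411, 0.1048]
orientation: [0.002, 0.583, 0.813, 0.001]
wrist_force: [5.5, 1.2, 4.1]
finger_gap: 0.011
grip_force: 25.7
```

```bash
python3 - <<'E'
from h import *
p=env.read_camera('scene');cv2.imwrite('pics/s3.png',cv2.resize(p['frame'][200:400,270:500],None,fx=2,fy=2))
print(env.get_state()['wrist_force'])
E
```

```text
[4.40553699 2.1167694  3.93168342]
```

View pics/s3.png

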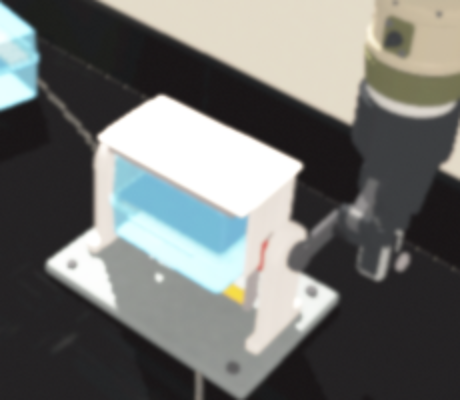

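The box is nearly inverted, with the bar now below at (235, 292). I haven't felt the stop yet, so I push a bit further.

>>> carry_out(increments=[[[0,-0.001,0.006,0,0,0],[0,-0.002,0.012,0,0,0],[0,-0.002,0.012,0,0,0]]])

```text
clock: 14.22
tcp_pos: [0.549, -0.3415, 0.1038]
orientation: [0.005, 0.582, 0.813, 0.001]
wrist_force: [-0.7, 7.2, 27.8]
finger_gap: 0.0107
grip_force: 28.0
```

The stop is reached (28 N). I relax the push and release.

>>> carry_out(increments=[[[0,0.001,-0.009,0,0,0],[0,0.001,-0.009,0,0,0]]])

```text
clock: 14.48
tcp_pos: [0.5489, -0.3415, 0.1041]
orientation: [0.003, 0.583, 0.813, 0.001]
wrist_force: [6.0, 1.8, 7.1]
finger_gap: 0.0111
grip_force: 26.3
```

>>> carry_out(increments=[[[0,0,0,0,0,0],[0,0,0,0,0,0],[0,0,0,0,0,0],[0,0,0,0,0,0]]], jaw=0.3)

```text
clock: 14.98
tcp_pos: [0.5459, -0.3412, 0.1007]
orientation: [-0.001, 0.583, 0.812, 0.0]
wrist_force: [0.0, -0.3, -0.3]
finger_gap: 0.0598
grip_force: 0.0
```

>>> carry_out(increments=[[[0,0,-0.05,0,0,0],[0,0,-0.12,0,0,0],[0,0,-0.2,0,0,0],[0,0,-0.2,0,0,0],[0,0,-0.2,0,0,0]]])

```text
clock: 15.6
tcp_pos: [0.546, -0.3412, 0.2005]
orientation: [-0.0, 0.583, 0.812, 0.0]
wrist_force: [0.1, -0.1, 0.3]
finger_gap: 0.0594
grip_force: 0.0
```

```bash
python3 - <<'E'
from h import *
C=np.array([.458,-.212,.183])
for c in ('scene','wrist'):
    s=env.get_state();p=env.read_camera(c)
    X=cloud(p) if c=='scene' else cloud(p,p['T_tool_cam'])@R_(s['orientation']).as_matrix().T+s['tcp_pos']
    if c=='scene': cv2.imwrite('pics/s4.png',cv2.resize(p['frame'][200:400,270:500],None,fx=2,fy=2))
    a=(X-C)@D0;b=(X-C)@E0
    h=(p['z_map']>0)&(a<-.13)&(a>-.18)&(b<.08)&(b>.01)&(X[...,2]>.07)&(X[...,2]<.14)
    print(c,h.sum(),'b',np.percentile(b[h],[2,50,98]).round(4),'z',np.percentile(X[h][:,2],[2,50,98]).round(4))
    # carrier top plane (now its floor)
    k=(p['z_map']>0)&(abs(a)<.05)&(abs(b+.008)<.035)&(X[...,2]>.12)&(X[...,2]<.22)
    if k.sum()>50:
        M=np.c_[a[k],b[k],np.ones(k.sum())];print(k.sum(),'slope deg',np.degrees(np.linalg.lstsq(M,X[k][:,2],rcond=None)[0][:2]),X[k][:,2].mean())
E
```

```text
scene 213 b [0.0362 0.0404 0.0472] z [0.1008 0.1086 0.1123]
1523 slope deg [0.02055629 0.02064401] 0.15791711282561846
wrist 1163 b [0.0385 0.0438 0.0498] z [0.1055 0.1101 0.1124]
12638 slope deg [-0.15597042 -0.02645934] 0.15802838753139362
```

View pics/s4.png

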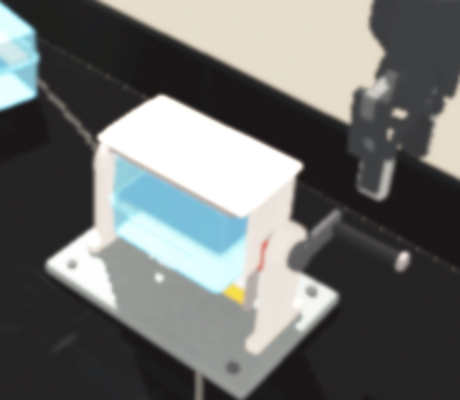

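The carrier's underside is level (slope under 0.2°), the handle is free on the far side at axis height, and the gripper is clear.

```bash
python3 -c "
from workcell import env
print(env.hand_in())"
```

```text
the job is handed in; nothing more can be done
None
```

The job is handed in: I tugged the carrier up against its latch at about 13–18 N for over a second, and the latch held. I then cranked the box over to its stop, where it measures level and upside down, released the crank, and stayed clear of the spare box; the hand-in returned no verdict.

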